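# Snap the push-button cap onto its switch and hold the button down

### The arm

A 6-joint arm with a two-finger parallel gripper is mounted at the origin on the work surface. World frame = base frame: x ahead of the robot, y to its left, z up, the work surface at z = 0. Lengths are in m, angles in rad, forces in N, time in s.
With the tool pointing down it reaches from about 0.35 to 0.975 m from the base axis. Payload 4.9 kg.
Tool frame: the origin (TCP) lies at the very end of the fingers, on their centre line; the grasp point (between the pads) lies 19 mm behind it (ctrl.grasp_offset is the distance from the TCP to the grasp point, in m); z points along the fingers, y is the line along which they close (so a half turn about z gives the same grasp; the last joint's range is limited). The gripper opens to 85 mm and grips with 20 to 120 N. Pads are 22 mm wide; open, the fingers measure 114 mm over their backs; the gripper's body (76 mm by 85 mm) begins 54 mm behind the grasp point. The pads swing forward as they close: fully open they stand 13 mm farther back than shut.
Start: joints at [1.036, 0.053, 1.613, -0, 1.476, -0.119], TCP at [0.252, 0.572, 0.231] pointing down, gripper open.
Joint ranges: [-3.01, 3.01], [-1.01, 2.22], [0.06, 2.58], [-1.02, 4.17], [0.09, 2.62], [-3.14, 3.14]. Speed limits (rad/s): [2.57, 2.57, 3.14, 3.14, 3.14, 3.14].

### API

Orientations are given as a rotation vector (axis times angle).
In Python, from station import ctrl, optics gives the robot as it stands.
- The arm moves only by the shell command python3 -m handwheel 'ROWS' [OPENING] [FORCE]. ROWS is JSON, a list of rows, each an object of numbers: "tx", "ty", "tz": the shift along the tool's x, y, z in mm; "roll": the turn about the tool's z in rad. A call has 1 to 12 rows; each row shifts and turns the commanded pose from where the row before left it, along the tool's axes as they then stand; what a row does not reach is not made up. A row lasts 1/12 s, in which the tool goes at most 41.7 mm and 7.16 degrees, less where a joint would pass 70% of its speed; a pose out of reach is approached as far as the arm can. A call with a gripper value outside its range is refused whole. OPENING is the finger opening in mm, from 0 to 85.4, set as the call begins (- or left out, the last holds). The fingers move at their own pace and stop on an object; FORCE is the grip in N (left out, the last holds). Time passes only in rows, so rows that do not move let the fingers close. It gives the time, the measured TCP pose, the force, the opening and the grip force at its end, in the units of the state.
- ctrl.get_obs(): the state, without advancing time (a new reading comes with each control period).
- optics.get_image(name): name is "side" or "top"; returns (picture, depth): 400x640x3 uint8, red, green, blue; 400x640 float32, m along the optical axis (not along the pixel's ray), 0 where there is no reading.
- optics.camera_params(name): a dict with "mtx" (3x3 intrinsics, pixels), "extrinsics" (4x4, takes a point from camera to world coordinates). Camera axes: x right, y down, z forward; pixel columns grow to the right and rows downward; lengths in m; the calibration is good to about 2 mm. A picture is of the moment at which its call begins. camera_params takes no time and is no camera call.
- ctrl.finish_job(): hands the job in; it is judged then, once.
The state is a dict: "t": time; "q": joint angles; "dq": joint speeds; "effort": joint torques, N m; "tool_pos": TCP position; "tool_rot": TCP orientation; "contact_force": force on the tool from outside, world axes, zero at the start; "wrist_torque": the same for the moment, N m; "opening": finger opening in m; "grip_force": force on a finger pad.
Only numpy, scipy, OpenCV 4.12 (cv2) and the standard library are available. Lean on these libraries where they do the work, as an engineer would, in place of code of your own. Each camera call takes 0.05 s, during which the arm holds its last target. There are 200 camera calls.

### The job

Take the round domed button cap out of the clear parts tray, holding it only lightly, and press it straight down onto the prongs of the switch in the nest until it clicks, then go on pressing until the cap sits fully home on its shoulder and the button is pushed right down. Press gently, without ramming it, leave everything else where it is, and finish while still holding the button down, with the cap on.

Things in the scene. Friction and masses are not known exactly. Their poses are not given: they have to be found in the camera images.
- cap: The button cap: black plastic, round, hollow, domed, 40 mm across, straight sides to 16 mm up, 24 mm tall, about 20 g. It stands mouth down in one of the tray's four pockets; it alone there is round and domed, and the tallest. Origin: centre of its underside, the open mouth 24 mm wide; z up through the dome. Thin shell, pads hold it well: grip with 20 to 30 N.
- tray: The clear shallow parts tray on the left of the bench, 172 x 172 mm, fixed. Floor 3 mm thick; low walls up to 6 mm above the bench part it into 2 x 2 pockets, their centres 80 mm apart. Origin: centre of its underside.
- nest: The assembly nest on the right, fixed: aluminium plate with a black housing clamped in it, one end round. Origin: under the centre of the round end, where the switch stands; its x axis runs along the housing to the toggle clamp, whose arm ends 65 mm from the switch axis and 4 mm above the shoulder and whose handle rises, 140 to 165 mm away, to 125 mm above the bench.
- shoulder (a point): Centre of the top of the white shoulder disc (32 mm across) of the switch plunger; z up; 69 mm above the bench at rest, going down with the plunger. A stem with four sprung prongs rises 15 mm from it, widest (28 mm over the prongs) 6 mm up. Home, the cap's underside rests on the shoulder. The bezel round it (62 mm across) is 9 mm lower.
- stem_top (a point): Top of the plunger stem, on its axis, 14.5 mm above the shoulder. Pushed on at any turn, the cap's underside meets the prongs 12 to 11 mm above the shoulder; the push rises to 5 to 8 N near 7 mm, falls to about 2 N, and below 3 mm the prongs click out behind the cap's lip and draw it down. Pulling it off takes about 10 N.
- plunger (a joint): Travel of the switch plunger in m: 0 is up (at rest), 0.005 is fully down on a hard stop. Its spring first gives at about 10 N, after the cap has clicked on, and it is fully down at about 15 N. It comes up again when let go.
- disc: Bystander in the tray: flat black blanking disc with a coin slot, 38 mm across, 8 mm tall. Origin: centre of its underside.
- square_cap: Bystander in the tray: rectangular black key cap, 36 x 30 x 16 mm. Origin: centre of its underside.
- ring_nut: Bystander in the tray: black ring nut, 40 mm outside, 28 mm inside, 9 mm tall. Origin: centre of its underside.
- driver: Bystander: yellow and black electric screwdriver lying at the far right of the nest, 230 mm long, 38 mm thick. Origin: under the front end of its yellow grip.
- finished: Bystander: a finished black housing with its cap on, 125 x 80 mm, 78 mm tall, at the left front. Origin: under the centre of its round end.
- carton: Bystander: small white carton, 75 x 55 x 40 mm, between the tray and the nest. Origin: centre of its underside.
- screw_box: Bystander: closed clear box of screws, 104 x 74 x 33 mm, in the middle, in front of the tester. Origin: centre of its underside.
Things that resemble listed ones, but are neither listed nor needed, are in the scene too. Leave any orange or yellow look-alike of the cap alone.

How it is judged:
By the outcome, as a careful person would: the job done as asked, in the order asked, and still so for the second after the job is handed in, while the arm keeps its last pose, push and grip.
It also fails if it takes over 48 s, if anything falls off the work surface, if the arm or the gripper's body presses on something with over 40 N, if the wrist force passes 120 N, or if a joint passes its speed limit or range.

## Working session

There is one attempt and no reset: what is moved stays moved. The work goes in short steps, Python scripts to look and compute and a shell command to move; the robot and the scene stay as the last step left them, time stands still between calls to the robot, and variables do not carry over. Pictures are saved under pics/ and viewed, at most 10 in all, crops included, and the job is handed in when it is done.

```bash
ls; mkdir -p pics; python3 - <<'E'
from station import ctrl, optics
import cv2,numpy as np
for n in("top","side"):
    im,d=optics.get_image(n); cv2.imwrite(f"pics/{n}0.png",im[:,:,::-1]); np.savez(f"{n}0.npz",im=im,d=d)
    p=optics.camera_params(n); print(n,np.round(p["mtx"],1).tolist(),np.round(p["extrinsics"],4).tolist(),(d==0).mean())
o=ctrl.get_obs();print({k:np.round(v,3).tolist() for k,v in o.items()},ctrl.grasp_offset)
E
```

```text
pics
top [[454.4, 0.0, 312.3], [0.0, 454.4, 207.1], [0.0, 0.0, 1.0]] [[0.0142, -0.9975, 0.0686, 0.3874], [-0.9997, -0.0129, 0.0194, -0.0269], [-0.0185, -0.0689, -0.9975, 1.7911], [0.0, 0.0, 0.0, 1.0]] 0.004
side [[416.1, 0.0, 319.3], [0.0, 416.1, 202.9], [0.0, 0.0, 1.0]] [[0.7359, -0.4345, 0.5193, -0.0725], [-0.677, -0.4592, 0.5752, -0.6899], [-0.0115, -0.7749, -0.632, 0.8296], [0.0, 0.0, 0.0, 1.0]] 0.00401171875
{'t': 0.1, 'q': [1.036, 0.053, 1.614, 0.0, 1.476, -0.119], 'dq': [-0.0, -0.001, -0.004, -0.0, -0.0, 0.001], 'effort': [0.0, -39.49, -37.136, -0.0, 0.004, -0.0], 'tool_pos': [0.252, 0.571, 0.23], 'tool_rot': [-0.648, -3.073, 0.003], 'contact_force': [0.738, -0.168, 0.2], 'wrist_torque': [-0.025, -0.027, -0.01], 'grip_force': 0.0, 'opening': 0.086} 0.0187
```

View pics/top0.png

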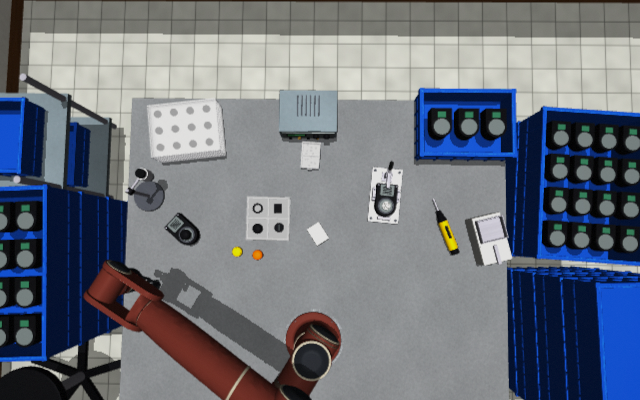

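View pics/side0.png

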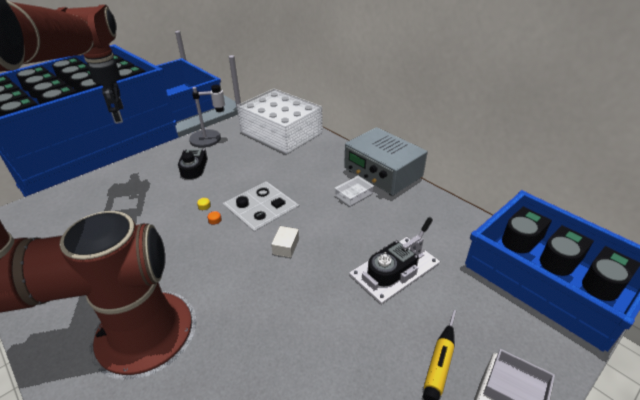

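```bash
python3 - <<'E'
import cv2,numpy as np
t=np.load("top0.npz")["im"][:,:,::-1];s=np.load("side0.npz")["im"][:,:,::-1]
R=lambda a:cv2.resize(a,(400,300),interpolation=cv2.INTER_CUBIC)
A=np.vstack([np.hstack([R(t[188:248,230:310]),R(t[160:235,335:435])]),np.hstack([R(s[172:232,220:300]),R(s[225:300,345:445])])])
cv2.imwrite("pics/crop.png",A)
E
```

```text
(no output)
```

View pics/crop.png

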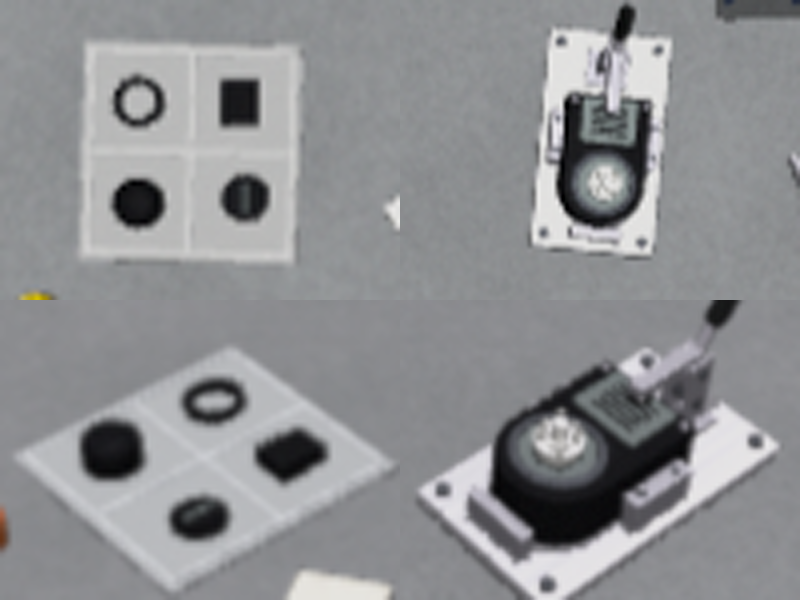

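```bash
cat >h.py <<'E'
import cv2,numpy as np
from station import ctrl,optics
def ray(n,uv):
    p=optics.camera_params(n);E=np.array(p["extrinsics"]);K=np.array(p["mtx"])
    d=E[:3,:3]@np.linalg.solve(K,[uv[0],uv[1],1.]);return E[:3,3],d
def plane(n,uv,z):
    o,d=ray(n,uv);return o+d*(z-o[2])/d[2]
def proj(n,P):
    p=optics.camera_params(n);E=np.linalg.inv(p["extrinsics"]);c=np.array(p["mtx"])@(E[:3,:3]@P+E[:3,3]);return c[:2]/c[2]
def tri(a,b):
    (o,d),(p,e)=ray("top",a),ray("side",b);A=np.stack([d,-e],1);s=np.linalg.lstsq(A,p-o,rcond=None)[0]
    x,y=o+s[0]*d,p+s[1]*e;return (x+y)/2,np.linalg.norm(x-y)
def blob(m,u0,v0):
    n,l,s,c=cv2.connectedComponentsWithStats(m.astype(np.uint8));r=[(np.hypot(*(c[i]-[u0,v0])),i) for i in range(1,n)]
    i=min(r)[1];return c[i],s[i]
E
python3 - <<'E'
from h import *
t=np.load("top0.npz");s=np.load("side0.npz")
gt=t["im"].mean(2);gs=s["im"].mean(2)
ct,st=blob(gt<75,257.6,228.6);cs,ss=blob(gs<75,242,202)
print("cap",ct,st,cs,ss); print(plane("top",ct,.016),plane("side",cs,.014),tri(ct,cs))
for th in(150,170,190):
  roi=np.zeros_like(gt);roi[195:217,375:398]=1
  a,sa=blob((gt*roi)>th,386.5,205.7)
  roi=np.zeros_like(gs);roi[250:270,372:398]=1
  b,sb=blob((gs*roi)>th,385,261)
  print(th,a,sa,b,sb,plane("top",a,.072),plane("side",b,.072),tri(a,b))
# tray & nest outline
d=t["d"]
for u,v in[(258,228),(386,206),(260,218),(371,172),(386,190)]:print(u,v,plane("top",(u,v),0)[2],[round(float((lambda o,dd:(o+dd*d[v,u]))(*ray("top",(u,v)))[k]),4) for k in range(3)])
m=(t["im"].min(2)>150);c,q=blob(m,386,190);print("plate",c,q)
cn,_=cv2.findContours(m[160:235,335:435].astype(np.uint8),0,2);k=max(cn,key=cv2.contourArea);box=cv2.boxPoints(cv2.minAreaRect(k))+[335,160];print([plane("top",b,.01)[:2].round(3) for b in box])
m=(t["im"].min(2)>138);cn,_=cv2.findContours(m[188:248,235:300].astype(np.uint8),0,2);k=max(cn,key=cv2.contourArea);box=cv2.boxPoints(cv2.minAreaRect(k))+[235,188];print([plane("top",b,.006)[:2].round(3) for b in box])
E
```

```text
cap [257.2972973  228.09459459] [253 224  10   9  74] [241.78571429 201.80357143] [236 197  12  11 112]
[0.42431998 0.22180585 0.016     ] [0.4254129  0.22250525 0.014     ] (array([0.42463642, 0.22179369, 0.01481197]), np.float64(0.0006831305014796694))
150 [386.05797101 205.17391304] [381 201  10  10  69] [384.41747573 259.21359223] [378 254  14  11 103] [ 0.51648922 -0.27228456  0.072     ] [ 0.51781599 -0.27246041  0.072     ] (array([ 0.51680031, -0.2725551 ,  0.07275913]), np.float64(0.0010440866946775282))
170 [385.88888889 205.22222222] [382 201   9   9  54] [384.53521127 259.36619718] [379 254  12  11  71] [ 0.5162978  -0.27164739  0.072     ] [ 0.51763652 -0.27299173  0.072     ] (array([ 0.51696721, -0.27234496,  0.0718822 ]), np.float64(0.0018750615715489966))
190 [385.94444444 205.30555556] [382 202   8   8  36] [386.35483871 258.67741935] [382 254   9  10  31] [ 0.51598441 -0.27185789  0.072     ] [ 0.52266493 -0.27455459  0.072     ] (array([ 0.51807839, -0.27388234,  0.07448677]), np.float64(0.006512618320626143))
258 228 0.0 [0.4244, 0.2166, 0.0337]
386 206 0.0 [0.5125, -0.2705, 0.083]
260 218 0.0 [0.4646, 0.2141, 0.0009]
371 172 0.0 [0.6539, -0.2233, -0.0061]
386 190 0.0 [0.576, -0.2743, 0.0548]
plate [384.56670224 192.62326574] [367 166  36  58 937]
[array([ 0.458, -0.205]), array([ 0.676, -0.223]), array([ 0.666, -0.346]), array([ 0.449, -0.327])]
[array([0.582, 0.315]), array([0.585, 0.062]), array([0.353, 0.058]), array([0.349, 0.309])]
```

```bash
python3 -m handwheel '[{"roll":-0.112},{"roll":-0.112},{"roll":-0.112},{}]' 60 22
cat >>h.py <<'E'
from scipy.spatial.transform import Rotation as Ro
def to(P):
    o=ctrl.get_obs();R=Ro.from_rotvec(o["tool_rot"]).as_matrix();print("t",o["t"],"pos",np.round(o["tool_pos"],4),"yang",np.degrees(np.arctan2(R[1,1],R[0,1])).round(2),"z",R[:,2].round(3),"op",round(o["opening"],4),"gf",round(o["grip_force"],1),"F",np.round(o["contact_force"],1),"tool mm",np.round(1000*R.T@(np.array(P)-o["tool_pos"]),1))
E
python3 -c "
from h import *
to([.4246,.222,.15])"
```

```text
t 0.1 pos [0.2522 0.5713 0.2302] yang 66.17 z [-0.001 -0.002 -1.   ] op 0.0858 gf 0.0 F [ 0.7 -0.2  0.2] tool mm [-298.8 -249.7   80.6]$[0]: bad value
```

```bash
python3 -m handwheel '[{"tx":0,"ty":0,"tz":0,"roll":-0.112},{"tx":0,"ty":0,"tz":0,"roll":-0.112},{"tx":0,"ty":0,"tz":0,"roll":-0.112},{"tx":0,"ty":0,"tz":0,"roll":0}]' 60 22
python3 -c "
from h import *
to([.4246,.222,.15])"
```

```text
t: 0.43
tool_pos: [0.2522, 0.5714, 0.2306]
tool_rot: [-0.122, -3.139, 0.002]
contact_force: [-0.1, 0.1, -0.0]
opening: 0.06
grip_force: 0.0
t 0.4333 pos [0.2522 0.5714 0.2306] yang 85.53 z [-0.001 -0.001 -1.   ] op 0.06 gf 0.0 F [-0.1  0.1 -0. ] tool mm [-199.1 -334.9   80.8]
```

```bash
python3 -m handwheel '[{"tx":-8,"ty":-14,"tz":0,"roll":0},{"tx":-18,"ty":-30,"tz":0,"roll":0},{"tx":-18,"ty":-30,"tz":6,"roll":0},{"tx":-18,"ty":-30,"tz":8,"roll":0},{"tx":-18,"ty":-30,"tz":8,"roll":0},{"tx":-18,"ty":-30,"tz":8,"roll":0},{"tx":-18,"ty":-30,"tz":8,"roll":0},{"tx":-18,"ty":-30,"tz":8,"roll":0},{"tx":-18,"ty":-30,"tz":8,"roll":0},{"tx":-18,"ty":-30,"tz":8,"roll":0},{"tx":-18,"ty":-30,"tz":8,"roll":0},{"tx":-11,"ty":-21,"tz":10,"roll":0}]'
python3 -m handwheel '[{"tx":0,"ty":0,"tz":0,"roll":0},{"tx":0,"ty":0,"tz":0,"roll":0}]'
python3 -c "
from h import *
to([.4246,.222,.06])"
```

```text
t: 1.43
tool_pos: [0.4252, 0.2196, 0.1512]
tool_rot: [0.133, 3.138, -0.0]
contact_force: [0.5, 0.2, 0.5]
opening: 0.0602
grip_force: 0.0
t: 1.6
tool_pos: [0.4238, 0.221, 0.1504]
tool_rot: [-0.133, -3.137, 0.0]
contact_force: [-0.3, 0.2, 0.0]
opening: 0.06
grip_force: 0.0
t 1.6 pos [0.4238 0.221  0.1504] yang 85.15 z [-0.002 -0.    -1.   ] op 0.06 gf 0.0 F [-0.3  0.2  0. ] tool mm [-0.9  1.1 90.4]
```

```bash
python3 -m handwheel '[{"tx":-1,"ty":1,"tz":15,"roll":0},{"tx":0,"ty":0,"tz":25,"roll":0},{"tx":0,"ty":0,"tz":25,"roll":0},{"tx":0,"ty":0,"tz":20,"roll":0},{"tx":0,"ty":0,"tz":10,"roll":0},{"tx":0,"ty":0,"tz":5,"roll":0},{"tx":0,"ty":0,"tz":0,"roll":0},{"tx":0,"ty":0,"tz":0,"roll":0}]'
python3 - <<'E'
from h import *
to([.4246,.222,.005])
s,_=optics.get_image("side");t,_=optics.get_image("top")
A=np.hstack([cv2.resize(s[152:232,200:280],(400,400),interpolation=2),cv2.resize(t[188:248,230:290],(400,400),interpolation=2)])
cv2.imwrite("pics/grasp.png",A[:,:,::-1])
E
```

```text
t: 2.27
tool_pos: [0.4259, 0.2236, 0.0524]
tool_rot: [0.125, 3.138, 0.001]
contact_force: [-0.4, 0.5, 0.2]
opening: 0.0602
grip_force: 0.0
t 2.2667 pos [0.4259 0.2236 0.0524] yang 85.45 z [ 0.002  0.001 -1.   ] op 0.0602 gf 0.0 F [-0.4  0.5  0.2] tool mm [ 1.2 -1.7 47.4]
```

View pics/grasp.png

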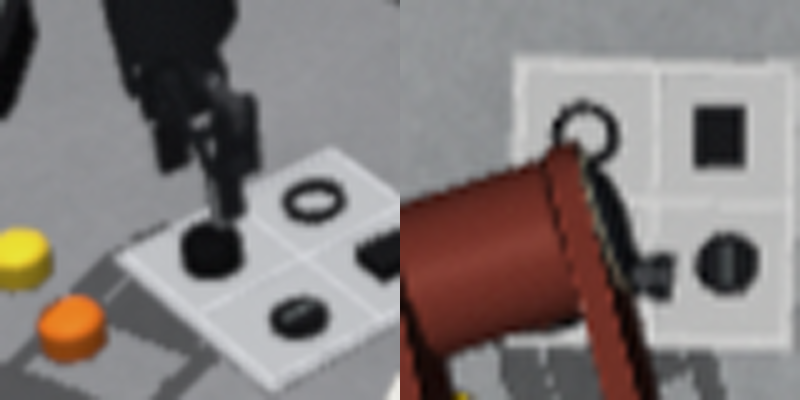

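```bash
python3 -m handwheel '[{"tx":0,"ty":0,"tz":10,"roll":0},{"tx":0,"ty":0,"tz":15,"roll":0},{"tx":0,"ty":0,"tz":10,"roll":0},{"tx":0,"ty":0,"tz":6,"roll":0},{"tx":0,"ty":0,"tz":2,"roll":0},{"tx":0,"ty":0,"tz":0,"roll":0}]'
for i in 1 2 3; do python3 -m handwheel '[{"tx":0,"ty":0,"tz":0,"roll":0}]' | grep -E "pos|force"; done
python3 -c "
from h import *
to([.4246,.222,.005])"
```

```text
t: 2.87
tool_pos: [0.4247, 0.2226, 0.0076]
tool_rot: [-0.125, -3.138, 0.001]
contact_force: [-0.8, 0.1, -0.0]
opening: 0.0597
grip_force: 0.0
tool_pos: [0.4255, 0.2229, 0.0086]
contact_force: [0.2, 0.4, 0.2]
grip_force: 0.0
tool_pos: [0.4258, 0.223, 0.009]
contact_force: [-0.5, 0.2, 0.5]
grip_force: 0.0
tool_pos: [0.4258, 0.2231, 0.009]
contact_force: [0.6, 0.8, -0.6]
grip_force: 0.0
t 3.1167 pos [0.4258 0.2231 0.009 ] yang 85.43 z [ 0.001  0.    -1.   ] op 0.06 gf 0.0 F [ 0.6  0.8 -0.6] tool mm [ 1.1 -1.1  4. ]
```

```bash
python3 -m handwheel '[{"tx":1,"ty":-1,"tz":2,"roll":0},{"tx":0,"ty":0,"tz":2,"roll":0},{"tx":0,"ty":0,"tz":0,"roll":0},{"tx":0,"ty":0,"tz":0,"roll":0},{"tx":0,"ty":0,"tz":0,"roll":0}]'
python3 -m handwheel '[{"tx":0,"ty":0,"tz":0,"roll":0},{"tx":0,"ty":0,"tz":0,"roll":0},{"tx":0,"ty":0,"tz":0,"roll":0},{"tx":0,"ty":0,"tz":0,"roll":0},{"tx":0,"ty":0,"tz":0,"roll":0},{"tx":0,"ty":0,"tz":0,"roll":0}]' 35 24
python3 -m handwheel '[{"tx":0,"ty":0,"tz":0,"roll":0},{"tx":0,"ty":0,"tz":0,"roll":0},{"tx":0,"ty":0,"tz":0,"roll":0}]'
```

```text
t: 3.53
tool_pos: [0.4241, 0.2219, 0.0043]
tool_rot: [-0.125, -3.139, 0.0]
contact_force: [0.6, 0.3, -0.3]
opening: 0.0598
grip_force: 0.0
t: 4.03
tool_pos: [0.4244, 0.222, 0.0046]
tool_rot: [0.125, 3.138, 0.0]
contact_force: [-1.1, -0.5, 2.3]
opening: 0.0391
grip_force: 24.8
t: 4.28
tool_pos: [0.4244, 0.222, 0.0046]
tool_rot: [0.125, 3.139, 0.0]
contact_force: [0.5, 0.3, 3.1]
opening: 0.0394
grip_force: 24.8
```

```bash
python3 -m handwheel '[{"tx":0,"ty":0,"tz":-3,"roll":0},{"tx":0,"ty":0,"tz":-6,"roll":0},{"tx":0,"ty":0,"tz":-12,"roll":0},{"tx":0,"ty":0,"tz":-20,"roll":0},{"tx":0,"ty":0,"tz":-25,"roll":0},{"tx":0,"ty":0,"tz":-25,"roll":0},{"tx":0,"ty":0,"tz":-25,"roll":0},{"tx":0,"ty":0,"tz":-20,"roll":0},{"tx":0,"ty":0,"tz":-10,"roll":0},{"tx":0,"ty":0,"tz":-4,"roll":0},{"tx":0,"ty":0,"tz":0,"roll":0},{"tx":0,"ty":0,"tz":0,"roll":0}]'
python3 -c "
from h import *
to([.517,-.2725,.155])"
```

```text
t: 5.28
tool_pos: [0.4233, 0.2217, 0.153]
tool_rot: [-0.125, -3.137, 0.001]
contact_force: [-0.1, 1.0, -0.0]
opening: 0.0391
grip_force: 24.6
t 5.2833 pos [0.4233 0.2217 0.153 ] yang 85.43 z [-0.002 -0.001 -1.   ] op 0.0391 gf 24.6 F [-0.1  1.  -0. ] tool mm [-132.8 -485.1   -1.9]
```

```bash
python3 -m handwheel '[{"tx":-3,"ty":-10,"tz":0,"roll":0},{"tx":-6,"ty":-25,"tz":0,"roll":0},{"tx":-9,"ty":-35,"tz":0,"roll":0},{"tx":-10,"ty":-35,"tz":0,"roll":0},{"tx":-10,"ty":-35,"tz":0,"roll":0},{"tx":-10,"ty":-35,"tz":0,"roll":0},{"tx":-10,"ty":-35,"tz":0,"roll":0},{"tx":-10,"ty":-35,"tz":0,"roll":0},{"tx":-10,"ty":-35,"tz":0,"roll":0},{"tx":-10,"ty":-35,"tz":0,"roll":0},{"tx":-10,"ty":-35,"tz":0,"roll":0},{"tx":-10,"ty":-35,"tz":0,"roll":0}]'
python3 -m handwheel '[{"tx":-10,"ty":-35,"tz":0,"roll":0},{"tx":-9,"ty":-35,"tz":0,"roll":0},{"tx":-5,"ty":-22,"tz":0,"roll":0},{"tx":-1,"ty":-8,"tz":0,"roll":0},{"tx":0,"ty":0,"tz":0,"roll":0},{"tx":0,"ty":0,"tz":0,"roll":0},{"tx":0,"ty":0,"tz":0,"roll":0}]'
python3 -c "
from h import *
to([.517,-.2725,.095])"
```

```text
t: 6.28
tool_pos: [0.4998, -0.1726, 0.1525]
tool_rot: [-0.126, -3.136, -0.002]
contact_force: [1.0, -0.5, -0.4]
opening: 0.039
grip_force: 24.6
t: 6.87
tool_pos: [0.5174, -0.2708, 0.1534]
tool_rot: [-0.124, -3.138, -0.002]
contact_force: [-0.2, -0.6, -1.0]
opening: 0.0393
grip_force: 24.6
t 6.8667 pos [ 0.5174 -0.2708  0.1534] yang 85.48 z [-0.001  0.001 -1.   ] op 0.0393 gf 24.6 F [-0.2 -0.6 -1. ] tool mm [ 0.2 -1.8 58.4]
```

```bash
python3 -m handwheel '[{"tx":0,"ty":-1,"tz":6,"roll":0},{"tx":0,"ty":0,"tz":12,"roll":0},{"tx":0,"ty":0,"tz":14,"roll":0},{"tx":0,"ty":0,"tz":10,"roll":0},{"tx":0,"ty":0,"tz":5,"roll":0},{"tx":0,"ty":0,"tz":3,"roll":0},{"tx":0,"ty":0,"tz":0,"roll":0},{"tx":0,"ty":0,"tz":0,"roll":0},{"tx":0,"ty":0,"tz":0,"roll":0}]'
python3 - <<'E'
from h import *
to([.517,-.2725,.0836])
s,_=optics.get_image("side");t,_=optics.get_image("top");np.savez("hold.npz",s=s,t=t)
A=np.hstack([cv2.resize(s[205:285,345:425],(480,480),interpolation=2),cv2.resize(t[180:230,360:410],(300,480),interpolation=2)])
cv2.imwrite("pics/hold.png",A[:,:,::-1])
E
```

```text
t: 7.62
tool_pos: [0.5184, -0.2734, 0.105]
tool_rot: [0.125, 3.138, -0.001]
contact_force: [0.3, -0.5, -0.0]
opening: 0.0393
grip_force: 24.6
t 7.6167 pos [ 0.5184 -0.2734  0.105 ] yang 85.43 z [ 0.001 -0.001 -1.   ] op 0.0393 gf 24.6 F [ 0.3 -0.5 -0. ] tool mm [ 1.5  0.8 21.4]
```

View pics/hold.png

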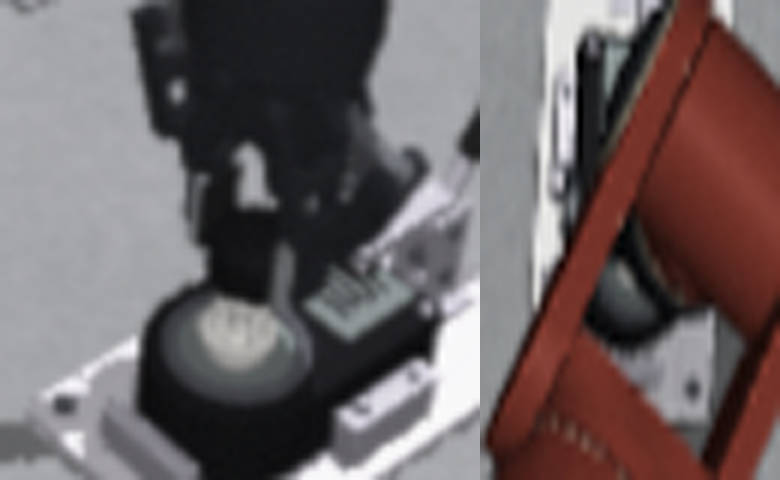

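```bash
python3 - <<'E'
from h import *
s=np.load("hold.npz")["s"].mean(2)
for v in range(240,258):print(v,s[v,376:398].astype(int))
a=np.linspace(0,2*np.pi,200)
for c in([.5170,-.2725,.1025],[.5184,-.2734,.1034]):
  for r,z in((.02,0),(.02,.016)):
    q=np.array([proj("side",np.array(c)+[r*np.cos(k),r*np.sin(k),z]) for k in a]);print(c,z,"u",q[:,0].min(),q[:,0].max(),"v",q[:,1].min(),q[:,1].max())
q=np.array([proj("side",np.array([.517,-.2725,.069])+[.016*np.cos(k),.016*np.sin(k),0]) for k in a]);print("shoulder u",q[:,0].min(),q[:,0].max(),"v",q[:,1].min(),q[:,1].max())
s0=np.load("side0.npz")["im"].mean(2)
for v in (258,260,261,262,264,265,266):print(v,s0[v,374:398].astype(int))
to([0,0,0])
E
```

```text
240 [75 85 47 24 22 22 19 18 21 31 30 28 32 34 36 27 26 27 29 36 46 47]
241 [86 86 45 23 21 19 17 17 17 19 19 19 20 18 19 23 26 25 28 30 33 32]
242 [113  89  42  24  18  17  18  18  18  19  20  19  18  18  19  23  27  26
  27  28  29  30]
243 [120  89  37  21  18  18  18  18  18  20  21  20  20  19  20  23  26  24
  28  29  29  29]
244 [124  86  34  18  17  17  19  19  18  20  18  20  20  19  20  28  31  30
  29  30  28  27]
245 [142  99  49  28  16  17  19  20  19  20  21  20  19  21  27  44  54  35
  29  29  28  26]
246 [159 139 104  66  25  17  18  20  20  19  21  21  21  22  34  64  80  59
  33  28  27  26]
247 [166 161 137  82  29  17  19  19  20  22  21  22  22  25  43  78  95  82
  42  27  27  28]
248 [168 165 147  76  25  14  18  21  21  22  22  23  25  25  47  83  98  90
  43  27  26  27]
249 [166 166 150  80  25  15  15  17  19  19  23  24  25  27  53  92 100  90
  40  27  29  29]
250 [161 167 157  81  25  13  15  17  18  17  20  22  22  25  56  96 100  89
  40  27  27  29]
251 [143 145 117  57  19  15  15  16  16  16  18  17  20  27  60  96  98  81
  38  27  27  29]
252 [9
[... 1171 characters left out ...]
214 175 173 209 159
 122 101  80  77  49  30]
261 [ 99 121 124 119 132 197 222 220 200 189 189 191 182 205 212 209 207 143
 124 112  82  84  68  36]
262 [ 98 121 123 114 101 147 194 219 206 186 168 171 184 215 223 214 172 128
 124 113  82  86  76  38]
264 [ 93 105 120 119 102  86 104 126 144 156 139 147 170 160 138 104  96 121
 123 113  86  87  78  36]
265 [ 87  96 114 121 113  85  90 104 116 126 126 125 124 111 106 108 112 122
 121 112  91  86  68  32]
266 [ 76  90 102 115 117 108 109 106  98 101 104 102  98  96 112 122 122 122
 118 103  91  81  52  29]
t 7.7167 pos [ 0.5184 -0.2735  0.1052] yang 85.42 z [ 0.001 -0.001 -1.   ] op 0.0389 gf 24.6 F [-0.  -0.7  1.1] tool mm [538.7 231.4 104.3]
```

```bash
python3 - <<'E'
from h import *
from scipy.optimize import fsolve
a=np.linspace(0,2*np.pi,400)
def circ(n,c,r):return np.array([proj(n,np.array(c)+[r*np.cos(k),r*np.sin(k),0]) for k in a])
def f(x):
    q=circ("side",[x[0],x[1],.1036],.02);return q[:,0].min()-378.65,q[:,1].max()-255.4
cap=fsolve(f,[.518,-.273]);print("cap by side",cap)
K=6
def draw(im,n,u0,v0,L,S):
    A=cv2.resize(im[v0:v0+S,u0:u0+S],None,fx=K,fy=K,interpolation=cv2.INTER_NEAREST).copy()
    for c,r,col in L:
        q=(circ(n,c,r)-[u0,v0]+.5)*K;cv2.polylines(A,[q.astype(np.int32)],True,col,1)
    return A
s0=np.load("side0.npz")["im"];t0=np.load("top0.npz")["im"];h=np.load("hold.npz")["s"]
st=[.517,-.2725];L=[(st+[.069],.016,(255,0,0)),(st+[.060],.031,(0,255,0))]
A=np.hstack([draw(s0,"side",360,238,L,42),draw(t0,"top",365,184,L,42),draw(h,"side",360,225,[([*cap,.1036],.02,(255,0,0)),([.5184,-.2734,.1036],.02,(255,255,0))],42)])
cv2.imwrite("pics/ov.png",A[:,:,::-1]);print(A.shape)
E
```

```text
Traceback (most recent call last):
  File "h.py", line 9, in proj
    p=optics.camera_params(n);E=np.linalg.inv(p["extrinsics"]);c=np.array(p["mtx"])@(E[:3,:3]@P+E[:3,3]);return c[:2]/c[2]
ValueError: time passes only in moves, steps and waits
```

```bash
cat >>h.py <<'E'
import functools
CP=functools.cache(optics.camera_params)
def proj(n,P):
    p=CP(n);E=np.linalg.inv(p["extrinsics"]);c=np.array(p["mtx"])@(E[:3,:3]@P+E[:3,3]);return c[:2]/c[2]
E
python3 - <<'E'
from h import *
from scipy.optimize import fsolve
a=np.linspace(0,2*np.pi,400)
def circ(n,c,r):return np.array([proj(n,np.array(c)+[r*np.cos(k),r*np.sin(k),0]) for k in a])
def f(x):
    q=circ("side",[x[0],x[1],.1036],.02);return q[:,0].min()-378.65,q[:,1].max()-255.4
cap=fsolve(f,[.518,-.273]);print("cap by side",cap)
K=6
def draw(im,n,u0,v0,L,S):
    A=cv2.resize(im[v0:v0+S,u0:u0+S],None,fx=K,fy=K,interpolation=cv2.INTER_NEAREST).copy()
    for c,r,col in L:
        q=(circ(n,c,r)-[u0,v0]+.5)*K;cv2.polylines(A,[q.astype(np.int32)],True,col,1)
    return A
s0=np.load("side0.npz")["im"];t0=np.load("top0.npz")["im"];h=np.load("hold.npz")["s"]
st=[.517,-.2725];L=[(st+[.069],.016,(255,0,0)),(st+[.060],.031,(0,255,0))]
A=np.hstack([draw(s0,"side",360,238,L,42),draw(t0,"top",365,184,L,42),draw(h,"side",360,225,[([*cap,.1036],.02,(255,0,0)),([.5184,-.2734,.1036],.02,(255,255,0))],42)])
cv2.imwrite("pics/ov.png",A[:,:,::-1]);print(A.shape)
E
```

```text
cap by side [ 0.52242676 -0.27297371]
(252, 756, 3)
```

View pics/ov.png

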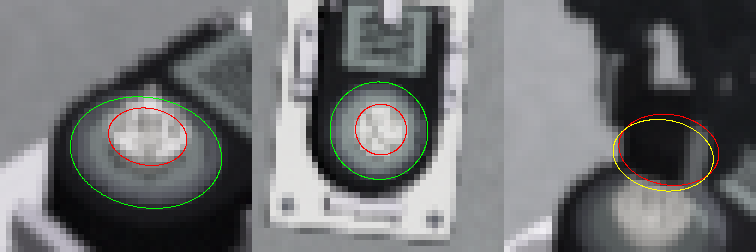

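```bash
python3 - <<'E'
from h import *
from scipy.optimize import fsolve
a=np.linspace(0,2*np.pi,400)
def circ(n,c,r):return np.array([proj(n,np.array(c)+[r*np.cos(k),r*np.sin(k),0]) for k in a])
s=np.load("side0.npz")["im"].mean(2)
for v in range(194,211):print(v,s[v,232:252].astype(int))
for z in(.003,.019):
  q=circ("side",[.4246,.222,z],.02);print(z,q[:,0].min(),q[:,0].max(),q[:,1].min(),q[:,1].max())
# depth compare
h=optics.get_image("side");np.savez("hold2.npz",s=h[0],d=h[1])
E=np.array(CP("side")["extrinsics"])
def pt(d,u,v):
    o,r=ray("side",(u,v));return o+r*d[v,u]
for v in(247,249,251):
  print(v,[np.round(1000*pt(h[1],u,v)).astype(int).tolist() for u in(380,382,384,386,388)])
d0=np.load("side0.npz")["d"]
for v in(256,259,262):print(v,[np.round(1000*pt(d0,u,v)).astype(int).tolist() for u in(380,382,384,386,388)])
E
```

```text
194 [140 140 139 140 140 142 148 161 167 177 174 180 179 182 185 189 196 198
 194 187]
195 [140 141 141 143 147 160 166 172 149 142 137 144 157 165 179 184 188 191
 195 194]
196 [141 143 149 162 168 169 136 122  90  76  76  83  98 108 136 164 183 185
 190 196]
197 [149 163 172 180 164 132  75  48  36  32  31  33  39  46  74 125 177 185
 186 189]
198 [172 182 178 173 127  73  34  24  25  24  25  24  23  25  36  83 150 183
 185 185]
199 [187 185 181 164  91  37  26  24  24  26  24  26  26  23  27  53 119 180
 186 186]
200 [188 185 184 163  70  26  26  25  25  27  29  29  27  23  22  39 106 179
 186 186]
201 [187 187 184 163  63  22  23  24  27  29  31  28  25  22  18  32 101 177
 186 185]
202 [187 186 185 164  71  23  20  24  26  26  26  24  21  18  13  27  89 162
 184 187]
203 [187 186 185 166  89  27  16  17  20  21  19  19  15  13  11  25  80 151
 183 186]
204 [186 186 184 168 100  31  13  13  14  16  15  13  11  10  11  27  83 152
 183 186]
205 [187 186 185 173 122  46  14  12  13  12  14  12  11   8  21  56 116 169
 185 186]
206 [186 187 186 181 155  91  44  19  13  12  11  12  21
[... 391 characters left out ...]
06674012863 248.5386219119186 200.70755002672456 208.8145313371003
0.019 234.9574667701498 247.9280050636276 196.7541762258147 204.82947851125874
247 [[503, -266, 119], [504, -271, 123], [505, -276, 126], [508, -280, 127], [510, -284, 128]]
249 [[502, -267, 114], [502, -273, 119], [503, -278, 123], [507, -281, 121], [506, -287, 127]]
251 [[504, -266, 106], [502, -274, 114], [503, -279, 116], [502, -285, 121], [508, -287, 118]]
256 [[510, -264, 83], [521, -262, 73], [516, -271, 83], [517, -276, 87], [533, -271, 71]]
259 [[512, -264, 71], [513, -269, 74], [511, -276, 80], [521, -275, 73], [525, -278, 71]]
262 [[504, -270, 70], [509, -273, 69], [512, -276, 69], [514, -281, 71], [519, -283, 70]]
```

```bash
python3 -m handwheel '[{"tx":1.7,"ty":0.8,"tz":4,"roll":0},{"tx":0,"ty":0,"tz":5,"roll":0},{"tx":0,"ty":0,"tz":4,"roll":0},{"tx":0,"ty":0,"tz":2,"roll":0},{"tx":0,"ty":0,"tz":0,"roll":0},{"tx":0,"ty":0,"tz":0,"roll":0},{"tx":0,"ty":0,"tz":0,"roll":0}]' - 28
python3 -c "
from h import *
to([.5168,-.2725,.0836])"
```

```text
t: 8.35
tool_pos: [0.5164, -0.2723, 0.0894]
tool_rot: [0.125, 3.139, -0.0]
contact_force: [-0.8, 0.2, 0.6]
opening: 0.039
grip_force: 29.8
t 8.35 pos [ 0.5164 -0.2723  0.0894] yang 85.43 z [ 0. -0. -1.] op 0.039 gf 29.8 F [-0.8  0.2  0.6] tool mm [-0.4 -0.2  5.8]
```

```bash
python3 -m handwheel '[{"tx":-0.3,"ty":0,"tz":1,"roll":0},{"tx":0,"ty":0,"tz":1,"roll":0},{"tx":0,"ty":0,"tz":1,"roll":0},{"tx":0,"ty":0,"tz":1,"roll":0},{"tx":0,"ty":0,"tz":1,"roll":0},{"tx":0,"ty":0,"tz":0,"roll":0},{"tx":0,"ty":0,"tz":0,"roll":0}]' - 26
for i in 1 2; do python3 -m handwheel '[{"tx":0,"ty":0,"tz":1,"roll":0},{"tx":0,"ty":0,"tz":0,"roll":0},{"tx":0,"ty":0,"tz":0,"roll":0}]'; done
```

```text
t: 8.93
tool_pos: [0.5166, -0.2721, 0.0842]
tool_rot: [-0.125, -3.139, -0.0]
contact_force: [0.3, -0.1, -1.1]
opening: 0.0392
grip_force: 29.8
t: 9.18
tool_pos: [0.5167, -0.2722, 0.0833]
tool_rot: [0.125, 3.139, 0.0]
contact_force: [-0.0, -0.4, -0.5]
opening: 0.0393
grip_force: 29.9
t: 9.43
tool_pos: [0.5166, -0.2721, 0.0823]
tool_rot: [0.125, 3.139, 0.001]
contact_force: [0.1, 0.6, 0.6]
opening: 0.039
grip_force: 29.9
```

```bash
for i in 1 2; do python3 -m handwheel '[{"tx":0,"ty":0,"tz":1,"roll":0},{"tx":0,"ty":0,"tz":0,"roll":0},{"tx":0,"ty":0,"tz":0,"roll":0}]' | grep -v rot; done; python3 -c "
from h import *
o=ctrl.get_obs();print(o['contact_force'],o['wrist_torque'])
s,_=optics.get_image('side');cv2.imwrite('pics/eng.png',cv2.resize(s[215:285,345:425],(640,560),interpolation=2)[:,:,::-1])"
```

```text
t: 9.68
tool_pos: [0.5167, -0.272, 0.0813]
contact_force: [0.3, 2.2, 0.4]
opening: 0.0389
grip_force: 30.0
t: 9.93
tool_pos: [0.5167, -0.272, 0.0803]
contact_force: [0.7, 2.4, 0.0]
opening: 0.0393
grip_force: 30.0
[0.65902976 2.43609699 0.03811169] [ 0.39386758 -0.20550787  0.04393831]
```

View pics/eng.png

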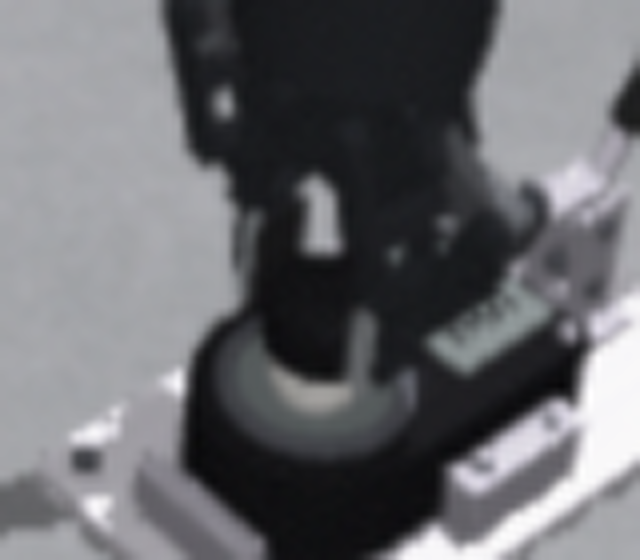

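```bash
python3 -m handwheel '[{"tx":-0.2,"ty":0.5,"tz":0,"roll":0},{"tx":0,"ty":0,"tz":0,"roll":0},{"tx":0,"ty":0,"tz":0,"roll":0}]' - 23; python3 -m handwheel '[{"tx":-0.2,"ty":0.5,"tz":0,"roll":0},{"tx":0,"ty":0,"tz":0,"roll":0},{"tx":0,"ty":0,"tz":0,"roll":0}]'|grep -v rot;python3 -m handwheel '[{"tx":0,"ty":0,"tz":1,"roll":0},{"tx":0,"ty":0,"tz":0,"roll":0},{"tx":0,"ty":0,"tz":0,"roll":0}]'|grep -v rot
```

```text
t: 10.23
tool_pos: [0.5168, -0.2717, 0.0803]
tool_rot: [-0.125, -3.139, -0.0]
contact_force: [1.1, 1.9, 0.5]
opening: 0.0391
grip_force: 30.0
t: 10.48
tool_pos: [0.517, -0.2713, 0.0803]
contact_force: [-0.4, 2.0, 1.7]
opening: 0.0391
grip_force: 30.0
t: 10.73
tool_pos: [0.517, -0.2711, 0.0792]
contact_force: [0.8, 2.1, 0.6]
opening: 0.0393
grip_force: 30.0
```

```bash
python3 -m handwheel '[{"tx":0,"ty":0.5,"tz":0,"roll":0},{"tx":0,"ty":0.5,"tz":0,"roll":0},{"tx":0,"ty":0,"tz":0,"roll":0},{"tx":0,"ty":0,"tz":0,"roll":0}]' 35 24|grep -v rot;python3 -m handwheel '[{"tx":0,"ty":0,"tz":1,"roll":0},{"tx":0,"ty":0,"tz":0,"roll":0},{"tx":0,"ty":0,"tz":0,"roll":0}]'|grep -v rot;python3 -m handwheel '[{"tx":0,"ty":0,"tz":1,"roll":0},{"tx":0,"ty":0,"tz":0,"roll":0},{"tx":0,"ty":0,"tz":0,"roll":0}]'|grep -v rot
```

```text
t: 11.07
tool_pos: [0.5171, -0.2704, 0.0793]
contact_force: [-0.2, 0.7, 1.0]
opening: 0.0391
grip_force: 30.0
t: 11.32
tool_pos: [0.5173, -0.2704, 0.0785]
contact_force: [-0.6, 0.5, 2.3]
opening: 0.039
grip_force: 30.1
t: 11.57
tool_pos: [0.5175, -0.2705, 0.0777]
contact_force: [-0.2, 0.6, 3.8]
opening: 0.0388
grip_force: 30.3
```

```bash
python3 -m handwheel '[{"tx":0,"ty":0,"tz":0,"roll":0},{"tx":0,"ty":0,"tz":0,"roll":0},{"tx":0,"ty":0,"tz":0,"roll":0}]' 38 22|grep -v rot;python3 -m handwheel '[{"tx":0,"ty":0,"tz":1,"roll":0},{"tx":0,"ty":0,"tz":0,"roll":0},{"tx":0,"ty":0,"tz":0,"roll":0}]'|grep -v rot;python3 -m handwheel '[{"tx":0,"ty":0,"tz":1,"roll":0},{"tx":0,"ty":0,"tz":0,"roll":0},{"tx":0,"ty":0,"tz":0,"roll":0}]'|grep -v rot
```

```text
t: 11.82
tool_pos: [0.5174, -0.2704, 0.0776]
contact_force: [0.1, 0.1, 3.9]
opening: 0.039
grip_force: 30.3
t: 12.07
tool_pos: [0.5175, -0.2704, 0.0769]
contact_force: [-0.2, -0.1, 6.6]
opening: 0.039
grip_force: 30.5
t: 12.32
tool_pos: [0.5167, -0.2699, 0.0742]
contact_force: [1.2, -0.7, 0.6]
opening: 0.0392
grip_force: 29.8
```

```bash
for i in 1; do python3 -m handwheel '[{"tx":0,"ty":0,"tz":1,"roll":0},{"tx":0,"ty":0,"tz":0,"roll":0},{"tx":0,"ty":0,"tz":0,"roll":0}]'|grep -v rot; python3 -m handwheel '[{"tx":0,"ty":0,"tz":1,"roll":0},{"tx":0,"ty":0,"tz":0,"roll":0},{"tx":0,"ty":0,"tz":0,"roll":0}]'|grep -v rot; python3 -m handwheel '[{"tx":0,"ty":0,"tz":1,"roll":0},{"tx":0,"ty":0,"tz":0,"roll":0},{"tx":0,"ty":0,"tz":0,"roll":0}]'|grep -v rot; done
```

```text
t: 12.57
tool_pos: [0.5165, -0.2698, 0.0731]
contact_force: [1.6, -1.7, -4.6]
opening: 0.0388
grip_force: 29.4
t: 12.82
tool_pos: [0.5166, -0.2699, 0.0725]
contact_force: [0.9, -0.1, -4.7]
opening: 0.0395
grip_force: 29.4
t: 13.07
tool_pos: [0.517, -0.2702, 0.0722]
contact_force: [0.8, 0.7, -4.0]
opening: 0.0391
grip_force: 29.6
```

```bash
python3 -m handwheel '[{"tx":0,"ty":0,"tz":1,"roll":0},{"tx":0,"ty":0,"tz":0,"roll":0},{"tx":0,"ty":0,"tz":0,"roll":0}]'|grep -v rot; python3 -m handwheel '[{"tx":0,"ty":0,"tz":1,"roll":0},{"tx":0,"ty":0,"tz":0,"roll":0},{"tx":0,"ty":0,"tz":0,"roll":0}]'|grep -v rot; python3 -m handwheel '[{"tx":0,"ty":0,"tz":1,"roll":0},{"tx":0,"ty":0,"tz":0,"roll":0},{"tx":0,"ty":0,"tz":0,"roll":0}]'|grep -v rot;  python3 -m handwheel '[{"tx":0,"ty":0,"tz":1,"roll":0},{"tx":0,"ty":0,"tz":0,"roll":0},{"tx":0,"ty":0,"tz":0,"roll":0}]'|grep -v rot
```

```text
t: 13.32
tool_pos: [0.5173, -0.2704, 0.0716]
contact_force: [-0.6, 0.8, -1.0]
opening: 0.0391
grip_force: 29.7
t: 13.57
tool_pos: [0.5175, -0.2705, 0.0707]
contact_force: [0.2, 0.6, -0.0]
opening: 0.039
grip_force: 29.9
t: 13.82
tool_pos: [0.5176, -0.2705, 0.0706]
contact_force: [-2.7, 1.6, 4.9]
opening: 0.0391
grip_force: 30.4
t: 14.07
tool_pos: [0.5176, -0.2706, 0.0704]
contact_force: [-4.0, 2.8, 9.8]
opening: 0.0393
grip_force: 30.9
```

```bash
python3 -m handwheel '[{"tx":0.5,"ty":0.3,"tz":1,"roll":0},{"tx":0,"ty":0,"tz":0,"roll":0},{"tx":0,"ty":0,"tz":0,"roll":0}]'|grep -v rot; python3 -m handwheel '[{"tx":0.3,"ty":0.2,"tz":1,"roll":0},{"tx":0,"ty":0,"tz":0,"roll":0},{"tx":0,"ty":0,"tz":0,"roll":0}]'|grep -v rot; python3 -m handwheel '[{"tx":0,"ty":0,"tz":1,"roll":0},{"tx":0,"ty":0,"tz":0,"roll":0},{"tx":0,"ty":0,"tz":0,"roll":0}]'|grep -v rot
```

```text
t: 14.32
tool_pos: [0.5176, -0.2706, 0.0699]
contact_force: [-3.0, 2.0, 10.0]
opening: 0.039
grip_force: 31.0
t: 14.57
tool_pos: [0.5176, -0.2705, 0.0692]
contact_force: [-4.3, 2.2, 10.8]
opening: 0.0391
grip_force: 31.0
t: 14.82
tool_pos: [0.5176, -0.2706, 0.0684]
contact_force: [-4.1, 3.0, 11.7]
opening: 0.0391
grip_force: 31.1
```

```bash
python3 -m handwheel '[{"tx":0.4,"ty":0.3,"tz":1,"roll":0},{"tx":0,"ty":0,"tz":0,"roll":0},{"tx":0,"ty":0,"tz":0,"roll":0}]'|grep -v rot; python3 -m handwheel '[{"tx":0.4,"ty":0.3,"tz":1,"roll":0},{"tx":0,"ty":0,"tz":0,"roll":0},{"tx":0,"ty":0,"tz":0,"roll":0}]'|grep -v rot; python3 -m handwheel '[{"tx":0,"ty":0,"tz":1,"roll":0},{"tx":0,"ty":0,"tz":0,"roll":0},{"tx":0,"ty":0,"tz":0,"roll":0}]'|grep -v rot; python3 -m handwheel '[{"tx":0,"ty":0,"tz":0.6,"roll":0},{"tx":0,"ty":0,"tz":0,"roll":0},{"tx":0,"ty":0,"tz":0,"roll":0}]'|grep -v rot
```

```text
t: 15.07
tool_pos: [0.5176, -0.2706, 0.0678]
contact_force: [-2.9, 1.9, 11.9]
opening: 0.0388
grip_force: 31.2
t: 15.32
tool_pos: [0.5176, -0.2705, 0.0672]
contact_force: [-2.6, 2.2, 12.5]
opening: 0.0394
grip_force: 31.2
t: 15.57
tool_pos: [0.5176, -0.2705, 0.0663]
contact_force: [-3.0, 1.8, 13.6]
opening: 0.039
grip_force: 31.3
t: 15.82
tool_pos: [0.5176, -0.2706, 0.0659]
contact_force: [-4.2, 1.6, 13.9]
opening: 0.0394
grip_force: 31.4
```

```bash
python3 -m handwheel '[{"tx":0.2,"ty":0.2,"tz":0.6,"roll":0},{"tx":0,"ty":0,"tz":0,"roll":0},{"tx":0,"ty":0,"tz":0,"roll":0}]'|grep -v rot; python3 -m handwheel '[{"tx":0,"ty":0,"tz":0.6,"roll":0},{"tx":0,"ty":0,"tz":0,"roll":0},{"tx":0,"ty":0,"tz":0,"roll":0}]'|grep -v rot; python3 -m handwheel '[{"tx":0,"ty":0,"tz":0.5,"roll":0},{"tx":0,"ty":0,"tz":0,"roll":0},{"tx":0,"ty":0,"tz":0,"roll":0}]'|grep -v rot
```

```text
t: 16.07
tool_pos: [0.5176, -0.2705, 0.0656]
contact_force: [-3.7, 1.8, 14.2]
opening: 0.039
grip_force: 31.5
t: 16.32
tool_pos: [0.5176, -0.2705, 0.0655]
contact_force: [-4.4, 2.7, 18.5]
opening: 0.0389
grip_force: 31.8
t: 16.57
tool_pos: [0.5177, -0.2706, 0.0655]
contact_force: [-6.5, 3.3, 19.3]
opening: 0.0389
grip_force: 32.1
```

```bash
python3 -m handwheel '[{"tx":0,"ty":0,"tz":0,"roll":0},{"tx":0,"ty":0,"tz":0,"roll":0},{"tx":0,"ty":0,"tz":0,"roll":0},{"tx":0,"ty":0,"tz":0,"roll":0},{"tx":0,"ty":0,"tz":0,"roll":0},{"tx":0,"ty":0,"tz":0,"roll":0}]'; python3 -c "
from h import *
s,_=optics.get_image('side');cv2.imwrite('pics/end.png',cv2.resize(s[215:285,345:425],(640,560),interpolation=2)[:,:,::-1])"
```

```text
t: 17.07
tool_pos: [0.5176, -0.2706, 0.0655]
tool_rot: [0.125, 3.135, -0.005]
contact_force: [-6.0, 3.5, 19.3]
opening: 0.0389
grip_force: 32.1
```

View pics/end.png

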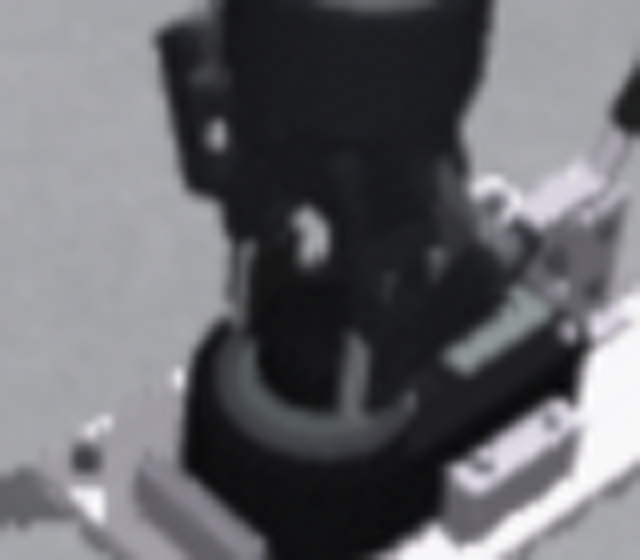

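The picture shows the cap fully down: the white shoulder is hidden, and the rim sits level near (300,400) in the crop. The force holds steady at 19 N, and the plunger has travelled its full 5.0 mm.

```bash
python3 -c "
from station import ctrl
print(ctrl.finish_job())"
```

```text
the job is handed in; nothing more can be done
None
```

The cap clicked onto the switch and sits home on its shoulder; I handed the job in at about 17 s with the button held fully down at 19 N, though the grip crept to 32 N, just over the 20–30 N asked, and would not come down when I lowered it.

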